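# Lock the sensor housing's retaining ring with the pin spanner

## Task

Pick up the pin spanner with the blue grip, whose pins fit the ring, and set both its pins into the two holes of the aluminium retaining ring on the black sensor housing before you turn anything. Then turn the ring clockwise, seen from above, until it stops and its red line meets the red line on the housing. Let go and leave the blue spanner standing in the ring; leave the orange spanner parked where it is.

Things in the scene. Friction and masses are not known exactly. Their poses are not given: they have to be found in the camera images.
- wide_spanner_grip (a point): Centre of the upright blue grip plate (60 mm along x, 18 thick along y, 55 high) of a pin spanner. z up; 37.5 mm below is the underside of its steel bar (x 94, y 30, z 10 mm), with two 8 mm pins, 12 mm long, pointing down at x = +-35 mm. Parked pins down in the trough of a fixed grey block 20 mm high, 124 x 44 mm: lifts straight out. 0.22 kg; same when turned half round.
- ring_top (a point): Centre of the top face (z up, 81 mm high) of an aluminium ring: 112 mm across, 16 thick, on a fixed black housing 134 mm across. Two dark through holes on its x axis, centred 35 mm from this point, 20 mm wide radially and 24 around: a spanner pin has 6 mm play radially, about 12 degrees in turning. With the bar flat on the ring the pins are fully in. The frame turns with the ring; its red line is at +y.
- ring (a joint): Turn of the ring in rad, growing clockwise seen from above: 0 fully unlocked; 1.05 (60 degrees) locked, against a firm stop, with the red line on the ring meeting that on the housing's shoulder. Starts between 0 and 0.26. Friction about 0.1 N m; it stays where left.
- narrow_spanner_grip (a point): Centre of the upright orange grip plate (60 mm along x, 18 thick along y, 55 high) of a pin spanner. z up; 37.5 mm below is the underside of its steel bar (x 66, y 30, z 10 mm), with two 8 mm pins, 12 mm long, pointing down at x = +-20 mm. Parked pins down in the trough of a fixed grey block 20 mm high, 124 x 44 mm: lifts straight out. Does not fit the ring.
There are look-alikes about, which are no part of the job. Leave any pink or purple look-alike of the part that bears wide_spanner_grip alone.

How it is judged:
By the outcome, as a careful person would: the job done as asked, in the order asked, and still so for the second after the job is handed in, with the robot touching nothing.
It also fails if it takes over 45 s, if anything falls off the work surface, if the arm or the gripper's body presses on something with over 40 N, if the wrist force passes 120 N, or if a joint passes its speed limit or range.

## Robot

A 6-joint arm with a two-finger parallel gripper is mounted at the origin on the work surface. World frame = base frame: x ahead of the robot, y to its left, z up, the work surface at z = 0. Lengths are in m, angles in rad, forces in N, time in s.
With the tool pointing down it reaches from about 0.35 to 0.775 m from the base axis. Payload 7.3 kg.
Tool frame: the origin (TCP) lies midway between the tips of the shut fingers; the grasp point (between the pads) lies 19 mm behind it (robot.grip_depth is the z of the grasp point in the tool frame, in m); z points along the fingers, y is the line along which they close (so a half turn about z gives the same grasp; the last joint's range is limited). The gripper opens to 92 mm and grips with 3 to 60 N. Pads are 19 mm wide; open, the fingers measure 130 mm over their backs; the gripper's body (75 mm by 190 mm) begins 47 mm behind the grasp point.
Start: joints at [-1.286, 0.342, 1.524, -0, 1.275, -0.146], TCP at [0.219, -0.477, 0.227] pointing down, gripper open.
Joint ranges: [-2.53, 2.53], [-0.77, 2.02], [0.04, 2.7], [-1, 4.14], [0.28, 2.66], [-3.11, 3.11]. Speed limits (rad/s): [2.57, 2.57, 3.14, 3.14, 3.14, 3.14].

## Interface

Orientations are given as [roll, pitch, yaw] about the fixed x, y, z axes, in that order (R = Rz(yaw) Ry(pitch) Rx(roll)).
In Python, from cell import robot, viewer gives the robot as it stands.
- The arm moves only by the tool step_arm, never from a script. Its argument "increments" is a list of rows, each an object with "delta_pos": the shift along the tool's x, y, z in cm, a list of three; "dr": the turn, a rotation vector about the tool's x, y, z in degrees, a list of three; "fingers": the closure, from -1 (fully open) to 1 (shut), so that 0 is half open. In form: [{"delta_pos": [tx, ty, tz], "dr": [wx, wy, wz], "fingers": fingers}, ...]. A call has exactly 5 rows; each row is the pose to reach, as a shift and turn from the pose commanded when the call began, along the tool's axes at that moment; what a row does not reach only later rows make up. A row lasts 1/8 s, in which the tool goes at most 62.5 mm and 10.7 degrees, less where a joint would pass 70% of its speed; a pose out of reach is approached as far as the arm can. A call with a gripper value outside its range is refused whole. The fingers move at their own pace and stop on an object; "newtons" is the grip in N (left out, the last holds). Time passes only in rows, so rows that repeat a pose let the fingers close, or fill a call up. It gives the time, the measured TCP pose, the force, the opening and the grip force at its end, in the units of the state.
- robot.observe(): the state, without advancing time (a new reading comes with each control period).
- viewer.read_camera(name): name is "side" or "top" or "wrist"; returns the picture (480x640x3 uint8, red, green, blue); there is no depth.
- viewer.camera_params(name): a dict with "K" (3x3 intrinsics, pixels), "T" (4x4, takes a point from camera to world coordinates). Camera axes: x right, y down, z forward; pixel columns grow to the right and rows downward; lengths in m; the calibration is good to about 2 mm. A picture is of the moment at which its call begins: read the wrist's pose just before it. camera_params takes no time and is no camera call; for the wrist camera it gives the pose at the moment of the call.
- robot.hand_in(): hands the job in; it is judged then, once.
The state is a dict: "time": time; "qpos": joint angles; "qvel": joint speeds; "joint_efforts": joint torques, N m; "tool_pos": TCP position; "tool_rot": TCP orientation; "contact_force": force on the tool from outside, world axes, zero at the start; "torque": the same for the moment, N m; "opening": finger opening in m; "grip_force": force on a finger pad.
Only numpy, scipy, OpenCV 4.12 (cv2) and the standard library are available. Lean on these libraries where they do the work, as an engineer would, in place of code of your own. Each camera call takes 0.05 s, during which the arm holds its last target. There are 200 camera calls.

## Working session

There is one attempt and no reset: what is moved stays moved. The work goes in short steps, Python scripts to look and compute and a tool call to move; the robot and the scene stay as the last step left them, time stands still between calls to the robot, and variables do not carry over. Pictures are saved under pics/ and viewed, at most 10 in all, crops included, and the job is handed in when it is done.

Besides the shell and the picture viewer there is one more tool, called after "Emit:" by a JSON object that holds its "api" and its "payload", one argument or row to a line. step_arm: Moves the arm, as the interface text tells. Its arguments: {"type":"object","properties":{"increments":{"type":"array"},"newtons":{"type":"number"}},"required":["increments"]}

```bash
mkdir -p pics; python3 - <<'E'
from cell import robot, viewer
import cv2,numpy as np
for n in("top","side"):
    im=viewer.read_camera(n); cv2.imwrite(f"pics/{n}0.png",im[:,:,::-1]); p=viewer.camera_params(n); print(n,np.round(p["K"],1).tolist(),np.round(p["T"],4).tolist())
s=robot.observe(); print(s); print(robot.grip_depth)
E
```

```text
top [[545.1, 0.0, 319.2], [0.0, 545.1, 242.3], [0.0, 0.0, 1.0]] [[-0.0285, -0.9965, 0.079, 0.3649], [-0.9996, 0.0283, -0.0035, 0.0742], [0.0012, -0.0791, -0.9969, 1.2846], [0.0, 0.0, 0.0, 1.0]]
side [[571.8, 0.0, 312.3], [0.0, 571.8, 241.1], [0.0, 0.0, 1.0]] [[-0.9193, -0.2595, 0.2958, 0.104], [-0.3932, 0.6353, -0.6646, 0.917], [-0.0155, -0.7273, -0.6861, 0.9313], [0.0, 0.0, 0.0, 1.0]]
{'time': 0.1, 'qpos': array([-1.28600324e+00,  3.42668313e-01,  1.52490466e+00, -1.65475466e-05,
        1.27542763e+00, -1.46017129e-01]), 'qvel': array([ 8.50134162e-04, -2.44663656e-03, -8.24113630e-04, -2.74406208e-05,
       -1.72654514e-03,  1.02885515e-03]), 'joint_efforts': array([ 2.00236376e-03, -4.32003558e+01, -2.44694799e+01,  7.20082107e-02,
        5.26959740e-02, -4.86080432e-05]), 'tool_pos': array([ 0.21914753, -0.47667211,  0.22611242]), 'tool_rot': array([-3.14019738e+00, -1.89199479e-04,  4.30814913e-01]), 'contact_force': array([-0.76105851,  0.28567669,  1.34004841]), 'torque': array([ 0.02016555,  0.01231005, -0.0120932 ]), 'grip_force': 0.0, 'opening': 0.09141407973244538}
-0.0188
```

View pics/top0.png

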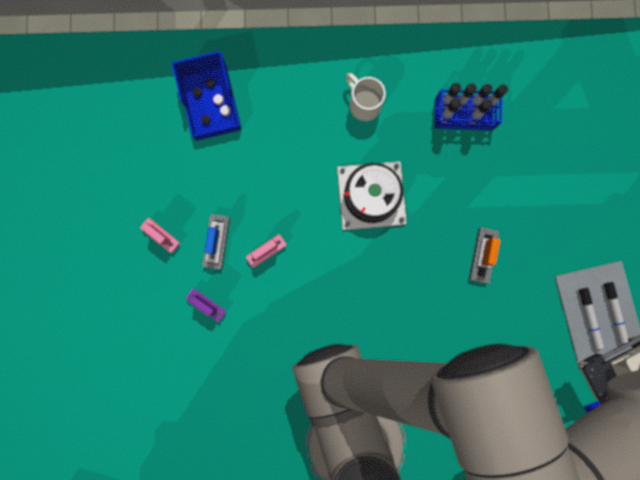

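View pics/side0.png

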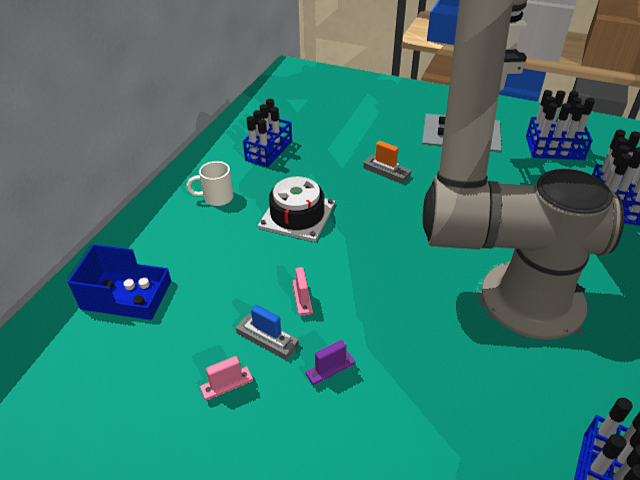

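The top view shows pink look-alikes at (160,236) and (266,250), a purple one at (206,305), the blue spanner in a grey block at (213,241), and the orange one at (487,250). Blue fits the description because it has a blue grip and is parked in a grey block. The ring is at (374,191), with its red line at about (361,211) and the housing line at about (347,194).

```bash
cat > h.py <<'E'
import numpy as np,cv2
from cell import robot,viewer
def ray(n,uv,P=None):
    p=P or viewer.camera_params(n);K,T=np.array(p["K"]),np.array(p["T"])
    return T[:3,3],T[:3,:3]@np.linalg.solve(K,[uv[0],uv[1],1.])
def atz(n,uv,z,P=None):
    o,d=ray(n,uv,P);return o+d*(z-o[2])/d[2]
def proj(n,X,P=None):
    p=P or viewer.camera_params(n);T=np.linalg.inv(p["T"]);c=T[:3,:3]@X+T[:3,3];q=p["K"]@c;return q[:2]/q[2]
def tri(a,b):
    A=0;B=0
    for o,d in(a,b):
        d=d/np.linalg.norm(d);M=np.eye(3)-np.outer(d,d);A=A+M;B=B+M@o
    return np.linalg.solve(A,B)
def mask(im,h0,h1,box,s=120,v=60):
    hs=cv2.cvtColor(im,cv2.COLOR_RGB2HSV);m=cv2.inRange(hs,(h0,s,v),(h1,255,255));k=np.zeros_like(m);x0,y0,x1,y1=box;k[y0:y1,x0:x1]=m[y0:y1,x0:x1];return k
E
python3 - <<'E'
from h import *
t=cv2.imread("pics/top0.png")[:,:,::-1].copy();s=cv2.imread("pics/side0.png")[:,:,::-1].copy()
mt=mask(t,100,125,(195,205,235,275));ms=mask(s,100,125,(240,295,300,350))
c=[]
for n,m in(("top",mt),("side",ms)):
    M=cv2.moments(m,True);u=(M["m10"]/M["m00"],M["m01"]/M["m00"]);r=cv2.minAreaRect(cv2.findNonZero(m));print(n,u,r,M["m00"]);c.append(ray(n,u))
print("tri blue",tri(*c))
mr=mask(t,0,8,(335,155,410,230))|mask(t,172,180,(335,155,410,230))
n,l,st,ce=cv2.connectedComponentsWithStats(mr)
for i in range(1,n):print("red",st[i],ce[i],atz("top",ce[i],.081)[:2])
g=mask(t,45,95,(355,175,395,205),40,30);M=cv2.moments(g,True);u=(M["m10"]/M["m00"],M["m01"]/M["m00"]);print("green",u,M["m00"],atz("top",u,.081))
a=cv2.resize(t[200:280,180:260],(400,400),interpolation=cv2.INTER_CUBIC);b=cv2.resize(t[151:231,334:414],(400,400),interpolation=cv2.INTER_CUBIC)
cv2.imwrite("pics/crop1.png",np.hstack([a,b])[:,:,::-1])
E
```

```text
top (211.07142857142858, 240.19924812030075) ((211.12425231933594, 240.4421844482422), (10.263860702514648, 26.533981323242188), 8.746162414550781) 266.0
side (265.85625, 321.025) ((265.7483825683594, 321.0445861816406), (37.430274963378906, 20.590641021728516), 28.610458374023438) 640.0
tri blue [0.47410978 0.3137942  0.05928203]
red [344 191   5   6  23] [346.17391304 193.47826087] [0.56776761 0.00678511]
red [360 208   5   6  15] [362.2        210.53333333] [ 0.52842784 -0.02762902]
green (374.3070175438597, 189.97368421052633) 114.0 [ 0.57389166 -0.05625542  0.081     ]
```

View pics/crop1.png

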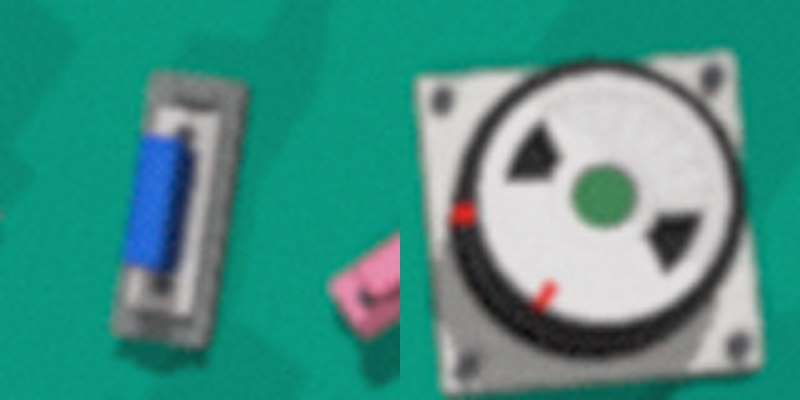

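The crop confirms the blue grip plate on a steel bar in a grey block. It also shows the ring with two dark holes, its red line at lower left and the housing line at left. I'll move over the blue spanner next.

```bash
cat >> h.py <<'E'
from scipy.spatial.transform import Rotation as R
def go(*targets,base=None):
    """each target: x,y,z,yaw_deg(tool pointing down) -> delta cm, dr deg in present tool axes"""
    s=robot.observe();p=s["tool_pos"];r=R.from_euler("xyz",s["tool_rot"])
    for t in targets:
        g=R.from_euler("xyz",[np.pi,0,np.radians(t[3])])
        print(t,"->",np.round(r.inv().apply(np.array(t[:3])-p)*100,2),np.round((r.inv()*g).as_rotvec(degrees=True),2))
E
python3 - <<'E'
from h import *
go((.42,-.1,.23,5),(.46,.31,.23,-8))
p=viewer.camera_params("wrist");s=robot.observe();r=R.from_euler("xyz",s["tool_rot"]);T=np.array(p["T"])
print("cam in tool",r.inv().apply(T[:3,3]-s["tool_pos"]),(r.inv().as_matrix()@T[:3,:3]).round(3),p["K"][0])
E
```

```text
(0.42, -0.1, 0.23, 5) -> [ 33.98 -25.84  -0.35] [-0.08  0.   19.68]
(0.46, 0.31, 0.23, -8) -> [ 54.74 -61.42  -0.29] [-8.000e-02  1.000e-02  3.268e+01]
cam in tool [ 7.09712479e-02 -7.56914912e-05 -1.58153744e-01] [[ 0.001 -0.965 -0.264]
 [ 1.     0.001 -0.   ]
 [ 0.001 -0.264  0.965]] [355.48274004   0.         320.20644544]
```

Emit:
{"api": "step_arm", "payload": {
  "increments": [
    {"delta_pos": [34,-26,-0.3],"dr": [0,0,20],"fingers": -1},
    {"delta_pos": [34,-26,-0.3],"dr": [0,0,20],"fingers": -1},
    {"delta_pos": [34,-26,-0.3],"dr": [0,0,20],"fingers": -1},
    {"delta_pos": [34,-26,-0.3],"dr": [0,0,20],"fingers": -1},
    {"delta_pos": [34,-26,-0.3],"dr": [0,0,20],"fingers": -1}
  ]
}}

```text
time: 0.72
tool_pos: [0.3657, -0.1997, 0.2288]
tool_rot: [3.142, -0.0, 0.081]
contact_force: [0.7, -1.4, -0.2]
opening: 0.0919
grip_force: 0.0
```

```bash
python3 - <<'E'
from h import *
go((.46,.31,.23,-8))
E
```

```text
(0.46, 0.31, 0.23, -8) -> [ 13.54 -50.04  -0.12] [ 0.000e+00 -1.000e-02  1.265e+01]
```

Emit:
{"api": "step_arm", "payload": {
  "increments": [
    {"delta_pos": [13,-49,-0.1],"dr": [0,0,12.5],"fingers": -1},
    {"delta_pos": [13,-49,-0.1],"dr": [0,0,12.5],"fingers": -1},
    {"delta_pos": [13,-49,-0.1],"dr": [0,0,12.5],"fingers": -1},
    {"delta_pos": [13,-49,-0.1],"dr": [0,0,12.5],"fingers": -1},
    {"delta_pos": [13,-49,-0.1],"dr": [0,0,12.5],"fingers": -1}
  ]
}}

```text
time: 1.35
tool_pos: [0.4188, 0.0981, 0.2295]
tool_rot: [3.141, -0.0, -0.136]
contact_force: [1.6, -0.3, 0.2]
opening: 0.0917
grip_force: 0.0
```

```bash
python3 - <<'E'
from h import *
go((.46,.31,.23,-8))
E
```

```text
(0.46, 0.31, 0.23, -8) -> [  1.2  -21.55  -0.06] [ 0.01 -0.01  0.19]
```

Emit:
{"api": "step_arm", "payload": {
  "increments": [
    {"delta_pos": [1,-21,0],"dr": [0,0,0],"fingers": -1},
    {"delta_pos": [1,-21,0],"dr": [0,0,0],"fingers": -1},
    {"delta_pos": [1,-21,0],"dr": [0,0,0],"fingers": -1},
    {"delta_pos": [1,-21,0],"dr": [0,0,0],"fingers": -1},
    {"delta_pos": [1,-21,0],"dr": [0,0,0],"fingers": -1}
  ]
}}

```text
time: 1.98
tool_pos: [0.4569, 0.3041, 0.2286]
tool_rot: [3.141, 0.001, -0.134]
contact_force: [-0.2, -1.7, -0.0]
opening: 0.0918
grip_force: 0.0
```

```bash
python3 - <<'E'
from h import *
s=robot.observe();print(s["tool_pos"],s["tool_rot"],s["qpos"].round(2),abs(s["qvel"]).max())
p=viewer.camera_params("wrist");im=viewer.read_camera("wrist");cv2.imwrite("pics/w1.png",im[:,:,::-1]);np.savez("w1.npz",K=p["K"],T=p["T"])
E
```

```text
[0.45693368 0.30408689 0.22857577] [ 3.14077654e+00  1.16105790e-03 -1.33775050e-01] [ 0.45  0.39  1.45 -0.    1.3   2.15] 0.04272827006849012
```

View pics/w1.png

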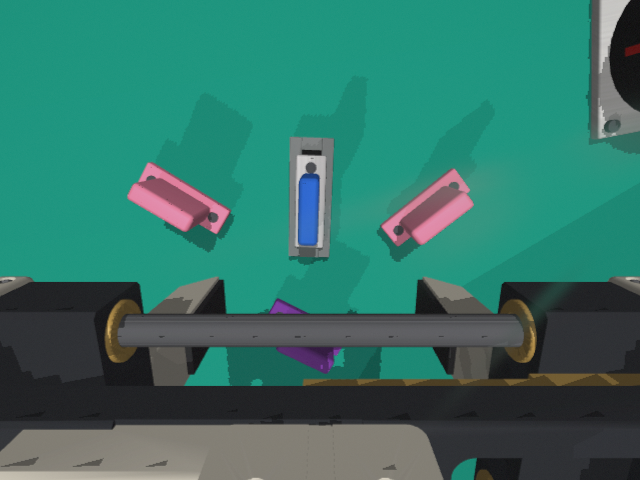

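The wrist view shows the blue grip at (309,210), nearly aligned with the tool, with pink look-alikes either side and the purple one below. I'll fit the grip box to the blue masks.

```bash
cat > fit.py <<'E'
from h import *
from scipy.optimize import minimize
f=np.load("w1.npz");PW=dict(K=f["K"],T=f["T"])
L=lambda n:cv2.imread(n)[:,:,::-1].copy()
V=[("top",viewer.camera_params("top"),mask(L("pics/top0.png"),100,125,(195,205,235,275))),
("side",viewer.camera_params("side"),mask(L("pics/side0.png"),100,125,(240,295,300,350))),
("wrist",PW,mask(L("pics/w1.png"),100,125,(280,150,340,265)))]
box=np.array([[x,y,z] for x in(-.03,.03) for y in(-.009,.009) for z in(-.0275,.0275)])
def cost(q,V):
    t=0
    X=R.from_euler("z",q[3],degrees=True).apply(box)+q[:3]
    for n,p,m in V:
        uv=np.array([proj(n,x,p) for x in X]);k=np.zeros((1920,2560),np.uint8)
        cv2.fillConvexPoly(k,cv2.convexHull(np.round(uv*4+1.5).astype(np.int32)),255)
        k=cv2.resize(k,(640,480),interpolation=cv2.INTER_AREA)/255.
        mm=m/255.;t+=abs(k-mm).sum()/mm.sum()
    return t
for S in(V,V[2:],V[:2]):
    best=minimize(cost,[.474,.314,.058,-8],args=(S,),method="Nelder-Mead",options=dict(initial_simplex=[[.474,.314,.058,-8],[.48,.314,.058,-8],[.474,.32,.058,-8],[.474,.314,.063,-8],[.474,.314,.058,-3]]))
    print(best.x,best.fun)
# block corners, top z=.02
c=[atz("wrist",u,.02,PW) for u in((289,138),(333,138),(332,257),(293,257))];print(np.mean(c,0),np.round(c,4).tolist())
b=best.x;go((.4735,.3135,.15,-8))
E
python3 fit.py
```

```text
[  0.47321321   0.3127737    0.05462029 -10.76819246] 0.6523868556328238
[ 0.46917434  0.31402413  0.03702389 -9.84623969] 0.04796445811440044
[  0.47399718   0.313656     0.05747744 -13.51686676] 0.51062242002064
[0.47365059 0.31070418 0.02      ] [[0.5378, 0.3245, 0.02], [0.532, 0.2813, 0.02], [0.4096, 0.2976, 0.02], [0.4152, 0.3394, 0.02]]
(0.4735, 0.3135, 0.15, -8) -> [ 1.51 -1.29  7.87] [0.07 0.07 0.26]
```

Emit:
{"api": "step_arm", "payload": {
  "increments": [
    {"delta_pos": [1.5,-1.2,4],"dr": [0,0,1.2],"fingers": -0.3},
    {"delta_pos": [1.5,-1.2,9],"dr": [0,0,1.2],"fingers": -0.3},
    {"delta_pos": [1.5,-1.2,13],"dr": [0,0,1.2],"fingers": -0.3},
    {"delta_pos": [1.5,-1.2,16.5],"dr": [0,0,1.2],"fingers": -0.3},
    {"delta_pos": [1.5,-1.2,18.5],"dr": [0,0,1.2],"fingers": -0.3}
  ]
}}

```text
time: 2.65
tool_pos: [0.473, 0.3105, 0.0428]
tool_rot: [3.139, 0.002, -0.159]
contact_force: [-0.2, -0.4, -0.3]
opening: 0.0601
grip_force: 0.0
```

Emit:
{"api": "step_arm", "payload": {
  "increments": [
    {"delta_pos": [0,0,0],"dr": [0,0,0],"fingers": 0},
    {"delta_pos": [0,0,0],"dr": [0,0,0],"fingers": 0.6},
    {"delta_pos": [0,0,0],"dr": [0,0,0],"fingers": 1},
    {"delta_pos": [0,0,0],"dr": [0,0,0],"fingers": 1},
    {"delta_pos": [0,0,0],"dr": [0,0,0],"fingers": 1}
  ],
  "newtons": 30
}}

```text
time: 3.28
tool_pos: [0.4741, 0.3127, 0.045]
tool_rot: [-3.141, -0.001, -0.157]
contact_force: [0.1, -1.2, 2.9]
opening: 0.018
grip_force: 30.0
```

```bash
python3 - <<'E'
from h import *
s=robot.observe();print(s)
p=viewer.camera_params("wrist");im=viewer.read_camera("wrist");cv2.imwrite("pics/w2.png",im[:,:,::-1])
E
```

```text
{'time': 3.275, 'qpos': array([ 4.48233138e-01,  6.19052709e-01,  1.62127803e+00, -1.71746578e-04,
        9.00407609e-01,  2.17638457e+00]), 'qvel': array([-0.00147166,  0.00063232, -0.00221191, -0.00160505,  0.00060627,
        0.0004239 ]), 'joint_efforts': array([ 1.69966081e-01, -4.97692466e+01, -1.84961826e+01,  7.05319480e-02,
       -3.12972609e-01, -6.57941899e-03]), 'tool_pos': array([0.47410393, 0.31271306, 0.04503395]), 'tool_rot': array([-3.14121707e+00, -7.79031383e-04, -1.57248603e-01]), 'contact_force': array([ 0.08574616, -1.18491017,  2.87691532]), 'torque': array([-0.00508528,  0.11732811, -0.01342087]), 'grip_force': 29.97424453496933, 'opening': 0.018006993162148297}
```

View pics/w2.png

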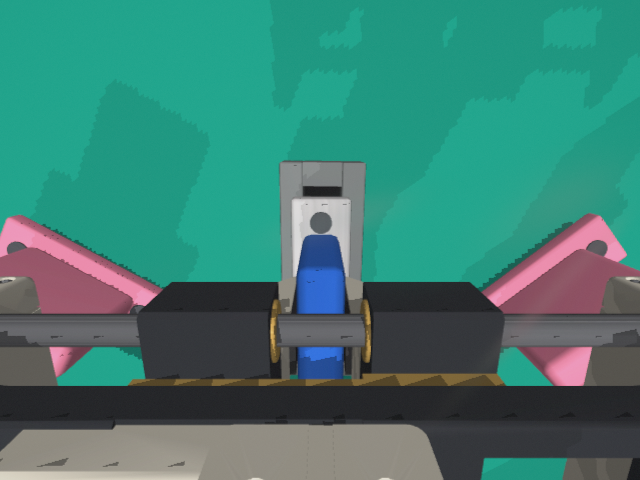

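The spanner is gripped: opening 18 mm, 30 N, bar end at (321,197) and bar pin mark at (320,222). I'll lift it straight up and measure the bar offset.

Emit:
{"api": "step_arm", "payload": {
  "increments": [
    {"delta_pos": [0,0,-3],"dr": [0,0,0],"fingers": 1},
    {"delta_pos": [0,0,-7],"dr": [0,0,0],"fingers": 1},
    {"delta_pos": [0,0,-12],"dr": [0,0,0],"fingers": 1},
    {"delta_pos": [0,0,-18],"dr": [0,0,0],"fingers": 1},
    {"delta_pos": [0,0,-18.5],"dr": [0,0,0],"fingers": 1}
  ],
  "newtons": 45
}}

```text
time: 3.95
tool_pos: [0.4756, 0.3136, 0.2342]
tool_rot: [-3.136, -0.007, -0.157]
contact_force: [-0.0, 0.1, -2.6]
opening: 0.0177
grip_force: 45.0
```

```bash
python3 - <<'E'
from h import *
s=robot.observe();print(s["tool_pos"],s["tool_rot"],s["opening"],s["contact_force"])
r=R.from_euler("xyz",s["tool_rot"])
p=viewer.camera_params("wrist");im=viewer.read_camera("wrist");cv2.imwrite("pics/w3.png",im[:,:,::-1])
# camera in tool is fixed: use w2 pixels (image identical for held part)
for dz in(.012,.015,.018):
  for uv in((321,197),(320,222)):
    o,d=ray("wrist",uv);o=r.inv().apply(o-s["tool_pos"]);d=r.inv().apply(d);print(dz,uv,(o+d*(dz-o[2])/d[2]).round(4))
go((.50,-.13,.20,20),(.52,-.145,.22,58),(.574,-.056,.2,58))
a=cv2.imread("pics/w2.png")[190:300,270:370].astype(int);b=cv2.imread("pics/w3.png")[190:300,270:370].astype(int)
hs=lambda n:cv2.boundingRect(mask(cv2.imread(n)[:,:,::-1].copy(),100,125,(280,200,360,300)));print(hs("pics/w2.png"),hs("pics/w3.png"))
E
```

```text
[0.47564899 0.31361264 0.23418304] [-3.13649487 -0.00748342 -0.15712399] 0.017726548924402688 [-0.01163566  0.09448618 -2.63574041]
0.012 (321, 197) [0.0463 0.0008 0.012 ]
0.012 (320, 222) [0.0342 0.0003 0.012 ]
0.015 (321, 197) [0.0458 0.0008 0.015 ]
0.015 (320, 222) [0.0336 0.0004 0.015 ]
0.018 (321, 197) [0.0454 0.0008 0.018 ]
0.018 (320, 222) [0.0329 0.0004 0.018 ]
(0.5, -0.13, 0.2, 20) -> [ 9.43 43.37  3.11] [ -0.09  -0.26 -29.01]
(0.52, -0.145, 0.22, 58) -> [11.65 44.54  1.12] [ -0.    -0.29 -67.01]
(0.574, -0.056, 0.2, 58) -> [15.58 34.91  3.16] [ -0.    -0.29 -67.01]
(296, 235, 49, 65) (296, 235, 49, 65)
```

Emit:
{"api": "step_arm", "payload": {
  "increments": [
    {"delta_pos": [11.6,44.5,1],"dr": [0,0,-67],"fingers": 1},
    {"delta_pos": [11.6,44.5,1],"dr": [0,0,-67],"fingers": 1},
    {"delta_pos": [11.6,44.5,1],"dr": [0,0,-67],"fingers": 1},
    {"delta_pos": [11.6,44.5,1],"dr": [0,0,-67],"fingers": 1},
    {"delta_pos": [11.6,44.5,1],"dr": [0,0,-67],"fingers": 1}
  ]
}}

```text
time: 4.62
tool_pos: [0.5013, 0.032, 0.2212]
tool_rot: [-3.139, 0.003, 0.689]
contact_force: [0.6, 0.9, -1.9]
opening: 0.0179
grip_force: 45.0
```

```bash
python3 - <<'E'
from h import *
go((.52,-.145,.22,58))
E
```

```text
(0.52, -0.145, 0.22, 58) -> [-9.8  14.85  0.11] [ -0.19   0.14 -18.53]
```

Emit:
{"api": "step_arm", "payload": {
  "increments": [
    {"delta_pos": [-9.8,14.8,0],"dr": [0,0,-18.5],"fingers": 1},
    {"delta_pos": [-9.8,14.8,0],"dr": [0,0,-18.5],"fingers": 1},
    {"delta_pos": [-9.8,14.8,0],"dr": [0,0,-18.5],"fingers": 1},
    {"delta_pos": [-9.8,14.8,0],"dr": [0,0,-18.5],"fingers": 1},
    {"delta_pos": [-9.8,14.8,0],"dr": [0,0,-18.5],"fingers": 1}
  ]
}}

```text
time: 5.25
tool_pos: [0.519, -0.1425, 0.2216]
tool_rot: [-3.138, 0.0, 1.005]
contact_force: [0.0, 0.4, -2.3]
opening: 0.0176
grip_force: 45.0
```

```bash
python3 - <<'E'
from h import *
s=robot.observe();print(s["tool_pos"],s["tool_rot"],s["qpos"].round(2))
p=viewer.camera_params("wrist");im=viewer.read_camera("wrist");cv2.imwrite("pics/w4.png",im[:,:,::-1]);np.savez("w4.npz",K=p["K"],T=p["T"])
E
```

```text
[ 0.51896766 -0.14250645  0.22158663] [-3.13763134e+00  1.81479674e-04  1.00527621e+00] [-0.41  0.37  1.49  0.    1.28  0.15]
```

View pics/w4.png

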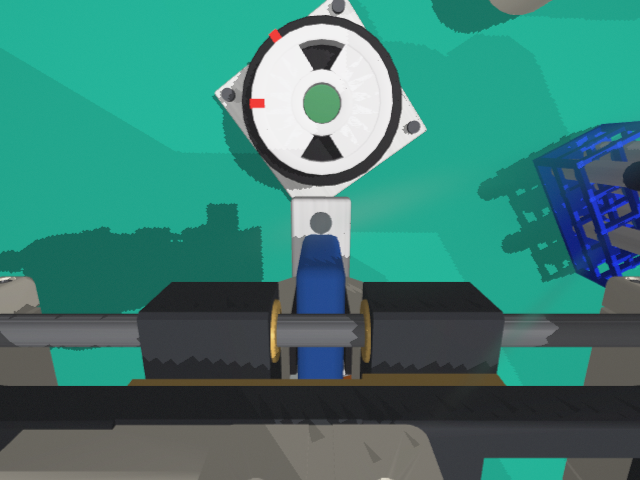

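The ring is fully visible: holes at (321,55) and (321,148), its red line at (257,103), and the housing line at (275,35). The holes are almost aligned with the tool.

```bash
python3 - <<'E'
from h import *
f=np.load("w4.npz");P=dict(K=f["K"],T=f["T"]);im=cv2.imread("pics/w4.png")[:,:,::-1].copy()
g=cv2.cvtColor(im,cv2.COLOR_RGB2GRAY);hs=cv2.cvtColor(im,cv2.COLOR_RGB2HSV)
w=((hs[...,1]<40)&(g>150)).astype(np.uint8);w[196:]=0;w[:,:246]=0;w[:,400:]=0
n,l,st,ce=cv2.connectedComponentsWithStats(w);i=1+st[1:,4].argmax();print(st[i])
c=max(cv2.findContours((l==i).astype(np.uint8),0,1)[0],key=cv2.contourArea)
h=cv2.convexHull(c)[:,0]
X=np.array([atz("wrist",u,.081,P)[:2] for u in h]);A=np.c_[2*X,np.ones(len(X))];q=np.linalg.lstsq(A,(X**2).sum(1),rcond=None)[0]
C=q[:2];print("centre",C,"rad",np.sqrt(q[2]+C@C),"res",np.abs(np.linalg.norm(X-C,axis=1)-np.sqrt(q[2]+C@C)).max())
H=[]
for b in((295,35,345,75),(295,130,345,168)):
    m=np.zeros_like(g);x0,y0,x1,y1=b;m[y0:y1,x0:x1]=(g[y0:y1,x0:x1]<90)*255;M=cv2.moments(m,True);u=(M["m10"]/M["m00"],M["m01"]/M["m00"]);y=atz("wrist",u,.081,P)[:2];H.append(y);print(u,y,np.linalg.norm(y-C),cv2.boundingRect(m))
print("hole mid",np.mean(H,0),"axis deg",np.degrees(np.arctan2(*(H[0]-H[1])[::-1])))
for nm,u in(("ringred",(257,103)),("housered",(275,35))):
    y=atz("wrist",u,.081 if nm=="ringred" else .065,P)[:2]-C;print(nm,np.degrees(np.arctan2(y[1],y[0]))-90)
C=list(C);go((*C,.16,57.5),(*C,.16,57.5))
E
```

```text
[  251    24   142   151 13647]
centre [ 0.57444586 -0.05549606] rad 0.05537969444434849 res 0.0003908435547090375
(321.1928057553957, 55.290647482014386) [ 0.59243086 -0.02670353] 0.03394804713350885 (302, 44, 40, 26)
(321.42028985507244, 149.2536231884058) [ 0.55558574 -0.08531675] 0.035284237812945984 (302, 135, 40, 26)
hole mid [ 0.5740083  -0.05601014] axis deg 57.84593826422513
ringred 57.70805510141369
housered 2.9227254399579294
(np.float64(0.574445855766507), np.float64(-0.05549605693673931), 0.16, 57.5) -> [10.26  0.07  6.2 ] [-0.18  0.01  0.18]
(np.float64(0.574445855766507), np.float64(-0.05549605693673931), 0.16, 57.5) -> [10.26  0.07  6.2 ] [-0.18  0.01  0.18]
```

Emit:
{"api": "step_arm", "payload": {
  "increments": [
    {"delta_pos": [6,0.1,1],"dr": [0,0,0],"fingers": 1},
    {"delta_pos": [10.3,0.1,3],"dr": [0,0,0],"fingers": 1},
    {"delta_pos": [10.3,0.1,7.5],"dr": [0,0,0],"fingers": 1},
    {"delta_pos": [10.3,0.1,8.8],"dr": [0,0,0],"fingers": 1},
    {"delta_pos": [10.3,0.1,8.8],"dr": [0,0,0],"fingers": 1}
  ]
}}

```text
time: 5.92
tool_pos: [0.5753, -0.056, 0.1351]
tool_rot: [-3.14, 0.001, 1.007]
contact_force: [1.0, -0.3, -1.8]
opening: 0.0177
grip_force: 45.0
```

```bash
python3 - <<'E'
from h import *
ch=np.radians(57.7);u=np.array([np.cos(ch),np.sin(ch)]);C=np.array([.5743,-.0557])+.001*u
go((*C,.125,57.7),(*C,.108,57.7));print(robot.observe()["contact_force"])
im=viewer.read_camera("wrist");cv2.imwrite("pics/w5.png",im[:,:,::-1])
E
```

```text
(np.float64(0.5748343523493898), np.float64(-0.05485473816677814), 0.125, 57.7) -> [ 0.07 -0.1   1.01] [-0.09  0.04 -0.  ]
(np.float64(0.5748343523493898), np.float64(-0.05485473816677814), 0.108, 57.7) -> [ 0.07 -0.1   2.71] [-0.09  0.04 -0.  ]
[ 0.99333876 -0.25488248 -1.81840515]
```

View pics/w5.png

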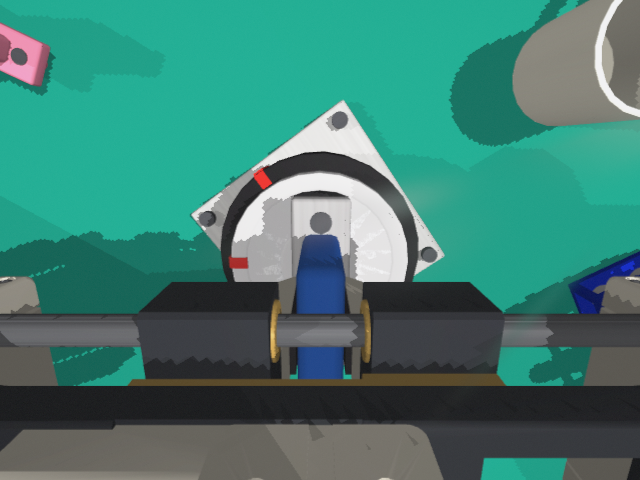

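The bar is lined up over the holes, with the hole edge just showing at (320,193). I'll descend now.

Emit:
{"api": "step_arm", "payload": {
  "increments": [
    {"delta_pos": [0.05,-0.05,0.7],"dr": [0,0,0],"fingers": 1},
    {"delta_pos": [0.05,-0.05,1.4],"dr": [0,0,0],"fingers": 1},
    {"delta_pos": [0.05,-0.05,2.0],"dr": [0,0,0],"fingers": 1},
    {"delta_pos": [0.05,-0.05,2.4],"dr": [0,0,0],"fingers": 1},
    {"delta_pos": [0.05,-0.05,2.6],"dr": [0,0,0],"fingers": 1}
  ]
}}

```text
time: 6.6
tool_pos: [0.5757, -0.056, 0.1091]
tool_rot: [-3.141, 0.0, 1.006]
contact_force: [-0.1, -0.4, -1.5]
opening: 0.0179
grip_force: 45.0
```

Emit:
{"api": "step_arm", "payload": {
  "increments": [
    {"delta_pos": [0,0,0],"dr": [0,0,0],"fingers": 1},
    {"delta_pos": [0,0,0],"dr": [0,0,0],"fingers": 1},
    {"delta_pos": [0,0,0],"dr": [0,0,0],"fingers": 1},
    {"delta_pos": [0,0,0],"dr": [0,0,0],"fingers": 1},
    {"delta_pos": [0,0,0],"dr": [0,0,0],"fingers": 1}
  ]
}}

```text
time: 7.22
tool_pos: [0.5758, -0.0559, 0.1095]
tool_rot: [3.141, 0.0, 1.006]
contact_force: [-0.2, 0.8, -2.2]
opening: 0.0177
grip_force: 45.0
```

Emit:
{"api": "step_arm", "payload": {
  "increments": [
    {"delta_pos": [0,-0.1,0.1],"dr": [0,0,0],"fingers": 1},
    {"delta_pos": [0,-0.1,0.2],"dr": [0,0,0],"fingers": 1},
    {"delta_pos": [0,-0.1,0.3],"dr": [0,0,0],"fingers": 1},
    {"delta_pos": [0,-0.1,0.35],"dr": [0,0,0],"fingers": 1},
    {"delta_pos": [0,-0.1,0.35],"dr": [0,0,0],"fingers": 1}
  ]
}}

```text
time: 7.85
tool_pos: [0.5749, -0.0554, 0.106]
tool_rot: [3.141, 0.0, 1.006]
contact_force: [-1.1, 0.2, -0.8]
opening: 0.0174
grip_force: 45.0
```

Emit:
{"api": "step_arm", "payload": {
  "increments": [
    {"delta_pos": [0,0,0],"dr": [0,0,5],"fingers": 1},
    {"delta_pos": [0,0,0],"dr": [0,0,11],"fingers": 1},
    {"delta_pos": [0,0,0],"dr": [0,0,17],"fingers": 1},
    {"delta_pos": [0,0,0],"dr": [0,0,23],"fingers": 1},
    {"delta_pos": [0,0,0],"dr": [0,0,28],"fingers": 1}
  ]
}}

```text
time: 8.48
tool_pos: [0.5749, -0.0552, 0.106]
tool_rot: [-3.142, -0.0, 0.515]
contact_force: [-0.7, 1.1, -0.5]
opening: 0.0181
grip_force: 45.0
```

Emit:
{"api": "step_arm", "payload": {
  "increments": [
    {"delta_pos": [0,0,0],"dr": [0,0,5],"fingers": 1},
    {"delta_pos": [0,0,0],"dr": [0,0,11],"fingers": 1},
    {"delta_pos": [0,0,0],"dr": [0,0,17],"fingers": 1},
    {"delta_pos": [0,0,0],"dr": [0,0,23],"fingers": 1},
    {"delta_pos": [0,0,0],"dr": [0,0,28],"fingers": 1}
  ]
}}

```text
time: 9.1
tool_pos: [0.575, -0.0555, 0.1061]
tool_rot: [3.141, -0.0, 0.026]
contact_force: [0.6, -1.2, -1.3]
opening: 0.0175
grip_force: 45.0
```

```bash
python3 - <<'E'
from h import *
s=robot.observe();print(s["tool_pos"],np.degrees(s["tool_rot"]),s["torque"],s["contact_force"],s["qpos"])
im=viewer.read_camera("wrist");cv2.imwrite("pics/w6.png",im[:,:,::-1])
E
```

```text
[ 0.57502489 -0.05545827  0.10605027] [ 1.79983487e+02 -2.09455688e-02  1.49116266e+00] [0.07281476 0.03690702 0.11138082] [ 0.61541794 -1.24206546 -1.33358281] [-2.28682593e-01  5.54122565e-01  1.53749982e+00 -2.15396056e-04
  1.04954389e+00  1.31619531e+00]
```

View pics/w6.png

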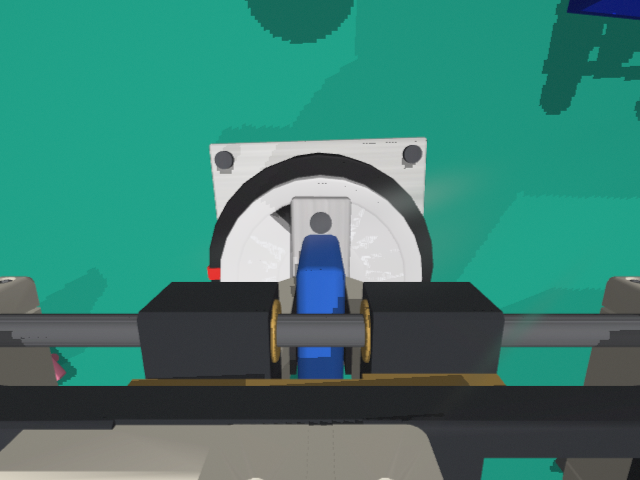

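The pins drive the ring: the hole edge shows left of the bar at (283,215), and the torque of 0.11 N m matches the friction. I'll turn the rest slowly until it stops.

Emit:
{"api": "step_arm", "payload": {
  "increments": [
    {"delta_pos": [0,0,0],"dr": [0,0,2],"fingers": 1},
    {"delta_pos": [0,0,0],"dr": [0,0,4],"fingers": 1},
    {"delta_pos": [0,0,0],"dr": [0,0,6],"fingers": 1},
    {"delta_pos": [0,0,0],"dr": [0,0,8],"fingers": 1},
    {"delta_pos": [0,0,0],"dr": [0,0,9.5],"fingers": 1}
  ]
}}

```text
time: 9.78
tool_pos: [0.575, -0.0555, 0.106]
tool_rot: [3.141, -0.0, -0.139]
contact_force: [0.5, -0.5, -0.5]
opening: 0.0176
grip_force: 45.0
```

```bash
python3 - <<'E'
from h import *
s=robot.observe();print(s["tool_pos"],np.degrees(s["tool_rot"]),s["torque"],s["contact_force"])
E
```

```text
[ 0.57503841 -0.05548604  0.10603094] [ 1.79988115e+02 -2.51263064e-02 -7.94890532e+00] [-0.09218495 -0.14240433  0.06601626] [ 0.50172494 -0.4772601  -0.49694249]
```

Emit:
{"api": "step_arm", "payload": {
  "increments": [
    {"delta_pos": [0,0,0],"dr": [0,0,0.7],"fingers": 1},
    {"delta_pos": [0,0,0],"dr": [0,0,1.4],"fingers": 1},
    {"delta_pos": [0,0,0],"dr": [0,0,2],"fingers": 1},
    {"delta_pos": [0,0,0],"dr": [0,0,2.5],"fingers": 1},
    {"delta_pos": [0,0,0],"dr": [0,0,2.5],"fingers": 1}
  ]
}}

```text
time: 10.4
tool_pos: [0.575, -0.0555, 0.106]
tool_rot: [3.141, -0.0, -0.181]
contact_force: [0.9, -1.7, -0.2]
opening: 0.0179
grip_force: 45.0
```

```bash
python3 - <<'E'
from h import *
s=robot.observe();print(s["tool_pos"],np.degrees(s["tool_rot"]),s["torque"],s["contact_force"])
E
```

```text
[ 0.57503061 -0.05551728  0.10603549] [ 1.79982959e+02 -2.51834491e-02 -1.03436461e+01] [-0.19387364 -0.17859717  0.17960781] [ 0.91698952 -1.7088044  -0.15210441]
```

Emit:
{"api": "step_arm", "payload": {
  "increments": [
    {"delta_pos": [0,0,0],"dr": [0,0,0.6],"fingers": 1},
    {"delta_pos": [0,0,0],"dr": [0,0,1.2],"fingers": 1},
    {"delta_pos": [0,0,0],"dr": [0,0,1.8],"fingers": 1},
    {"delta_pos": [0,0,0],"dr": [0,0,2],"fingers": 1},
    {"delta_pos": [0,0,0],"dr": [0,0,2],"fingers": 1}
  ]
}}

```text
time: 11.02
tool_pos: [0.5749, -0.0555, 0.106]
tool_rot: [3.141, -0.0, -0.215]
contact_force: [1.5, -2.8, 1.7]
opening: 0.0176
grip_force: 45.7
```

```bash
python3 - <<'E'
from h import *
s=robot.observe();print(s["tool_pos"],np.degrees(s["tool_rot"]),s["torque"],s["contact_force"])
for n in("side","top"):
    im=viewer.read_camera(n);cv2.imwrite(f"pics/{n}7.png",im[:,:,::-1])
a=cv2.imread("pics/side7.png")[160:250,250:345];b=cv2.imread("pics/top7.png")[145:235,327:422]
cv2.imwrite("pics/c7.png",np.hstack([cv2.resize(x,(400,379),interpolation=cv2.INTER_CUBIC) for x in(a,b)]))
E
```

```text
[ 0.57490754 -0.05549253  0.1060496 ] [ 1.79980498e+02 -1.02828576e-02 -1.23344982e+01] [-0.38660226 -0.14745321  1.05958309] [ 1.46304708 -2.7580954   1.68602913]
```

View pics/c7.png

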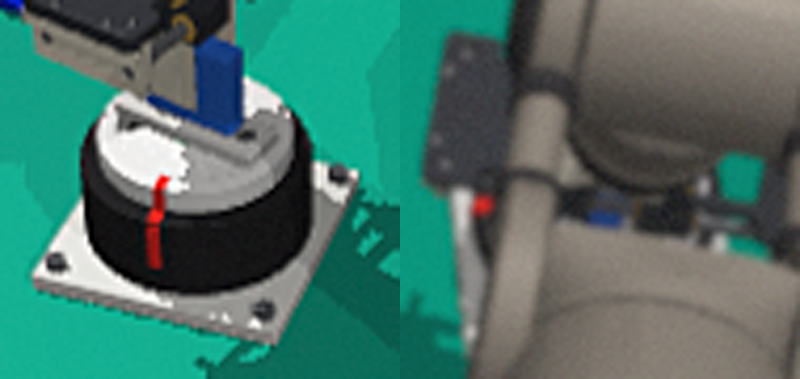

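The torque rose to 1.06 N m, so the ring is at its stop, and the crop shows the red lines meeting at (157,215). I'll relax the turn slightly, release and retreat.

Emit:
{"api": "step_arm", "payload": {
  "increments": [
    {"delta_pos": [0,0,0],"dr": [0,0,-0.6],"fingers": 1},
    {"delta_pos": [0,0,0],"dr": [0,0,-0.8],"fingers": 1},
    {"delta_pos": [0,0,0],"dr": [0,0,-0.8],"fingers": 0.55},
    {"delta_pos": [0,0,0],"dr": [0,0,-0.8],"fingers": 0.2},
    {"delta_pos": [0,0,0],"dr": [0,0,-0.8],"fingers": 0}
  ]
}}

```text
time: 11.75
tool_pos: [0.5746, -0.0551, 0.1057]
tool_rot: [-3.141, 0.001, -0.202]
contact_force: [-0.2, -0.0, 0.3]
opening: 0.0361
grip_force: 0.0
```

Emit:
{"api": "step_arm", "payload": {
  "increments": [
    {"delta_pos": [0,0,0],"dr": [0,0,0],"fingers": 0},
    {"delta_pos": [0,0,-2],"dr": [0,0,0],"fingers": 0},
    {"delta_pos": [0,0,-6],"dr": [0,0,0],"fingers": 0},
    {"delta_pos": [0,0,-12],"dr": [0,0,0],"fingers": 0},
    {"delta_pos": [-4,0,-16],"dr": [0,0,0],"fingers": 0}
  ]
}}

```text
time: 12.38
tool_pos: [0.5371, -0.0478, 0.2683]
tool_rot: [3.142, -0.004, -0.202]
contact_force: [-0.2, 0.1, -0.2]
opening: 0.0458
grip_force: 0.0
```

Emit:
{"api": "step_arm", "payload": {
  "increments": [
    {"delta_pos": [-6,0,0],"dr": [0,0,0],"fingers": 0},
    {"delta_pos": [-10,0,0],"dr": [0,0,0],"fingers": 0},
    {"delta_pos": [-10,0,0],"dr": [0,0,0],"fingers": 0},
    {"delta_pos": [-10,0,0],"dr": [0,0,0],"fingers": 0},
    {"delta_pos": [-10,0,0],"dr": [0,0,0],"fingers": 0}
  ]
}}

```text
time: 13.0
tool_pos: [0.4387, -0.0276, 0.2657]
tool_rot: [3.142, -0.0, -0.202]
contact_force: [-0.0, 0.6, 0.4]
opening: 0.0459
grip_force: 0.0
```

```bash
python3 - <<'E'
from h import *
s=robot.observe();print(s["tool_pos"],s["opening"],s["contact_force"])
p=viewer.camera_params("wrist");im={n:viewer.read_camera(n)[:,:,::-1] for n in("side","wrist")}
a=cv2.resize(im["side"][150:250,240:350],(396,360),interpolation=cv2.INTER_CUBIC);b=cv2.resize(im["wrist"],(400,300));b=cv2.copyMakeBorder(b,0,60,0,0,0)
cv2.imwrite("pics/c8.png",np.hstack([a,b]))
E
```

```text
[ 0.43871732 -0.02763163  0.26574396] 0.04589399859978286 [-0.03167272  0.58312842  0.44303055]
```

View pics/c8.png

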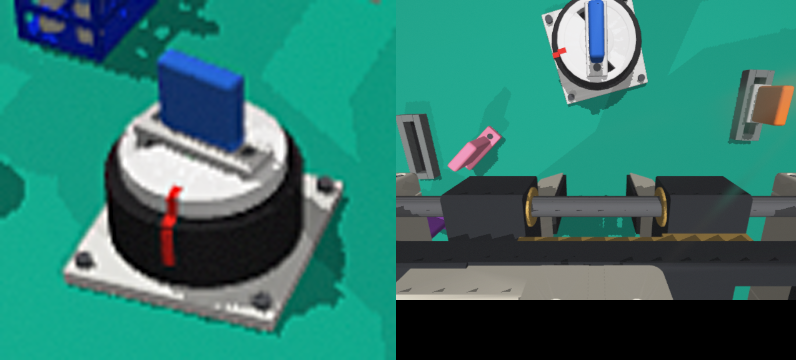

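The spanner stands free and flat in the ring, the red lines meet at (170,215), and the orange spanner is still parked.

```bash
python3 -c "
from cell import robot
print(robot.hand_in())"
```

```text
the job is handed in; nothing more can be done
None
```

The job is handed in: I seated both blue spanner pins first, then turned the ring clockwise to its stop with the red lines meeting, and left the spanner standing in it; the orange one was not touched.

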